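# Fetch the square parts tote from the hook rack

### The job

Lift the square metal parts tote off its hook and stand it upright in the middle of the round cork mat, wholly on the mat. Set it down rather than dropping it, let go of it, and leave the round tote hanging where it is.

Things in the scene. Friction and masses are not known exactly. Their poses are not given: they have to be found in the camera images.
- square_tote: Square aluminium box 58 x 58 x 60 mm, 110-225 g, hung by a handle loop standing over its middle in its y-z plane. Origin: centre of underside (84 mm up when hung); z up; axes as the rack's. Loop: 46 mm along y, 12 mm thick, two 6 mm side bars, 8 mm top bar, opening at 60-106 mm height, top at 114 mm; grip it from above across y. On any of the 3 hooks; the strap runs through the loop along x.
- round_tote: The round tote, left hanging: same metal, height and handle loop as the square one, but a round pot of 62 mm diameter, 60 mm high. Origin: centre of its underside; z up; loop in its y-z plane. It hangs on another hook in the same way; a white hand magnifier with the same loop hangs on the third.
- hook_rack: Fixed wooden rack. Origin: on the table below its crossbar (340 mm along y, top 194 mm up). 3 steel strap hooks at y = -130, 0, 130 mm point along its -x (robot side): 14 mm wide, 5 thick, top 190 mm up, 82 mm long, tip turned up 12 mm; loops hang at x = -50 mm. To free a tote raise it about 25 mm (over 12, under 41: the rim meets the strap), then draw it along -x: 40 mm clears the tip, 100 its neighbours.
- cork_mat: The round cork mat, fixed, 130 mm in diameter and 4 mm thick, lying on the table to the left of the rack. Origin: centre of its underside, on the table.
There are look-alikes about, which are no part of the job. Of the things that look like the cork_mat, the middle-sized one is meant. Leave any green look-alike of the square_tote alone.

How it is judged:
On the way:
1. the square tote is off its hook and carried in the gripper: more than 80 mm from where it hung, its underside more than 20 mm above the table (distance of square_tote from where it was at the start of the episode above 0.08 m and height (world z) of square_tote above 0.02 m and contact force between square_tote and the fingers above 0.5 N), for 0.1 s.
At the end, for the whole second after the job is handed in: The square tote stands upright (within 6 degrees) and still on the cork mat, its centre within 24 mm of the mat's centre, and the round tote still hangs on its hook, within 30 mm of where it was (horizontal distance between square_tote and cork_mat below 0.024 m and height (world z) of square_tote between 0.001 and 0.01 m and angle between square_tote's own z axis and vertical below 0.1 rad and linear speed of square_tote below 0.02 m/s and distance of round_tote from where it was at the start of the episode below 0.03 m and height (world z) of round_tote above 0.075 m); the robot touches nothing.
It fails at once if the square tote is dropped or thrown down: faster than 0.6 m/s with its underside less than 30 mm above the table (linear speed of square_tote above 0.6 m/s and height (world z) of square_tote below 0.03 m).
It fails at once if the round tote is taken or knocked off its hook: its underside more than 60 mm from where it hung (distance of round_tote from where it was at the start of the episode above 0.06 m).
It also fails if it takes over 48 s, if anything falls off the work surface, if the arm or the gripper's body presses on something with over 40 N, if the wrist force passes 120 N, or if a joint passes its speed limit or range.

### The arm

A 6-joint arm with a two-finger parallel gripper is mounted at the origin on the work surface. World frame = base frame: x ahead of the robot, y to its left, z up, the work surface at z = 0. Lengths are in m, angles in rad, forces in N, time in s.
With the tool pointing down it reaches from about 0.35 to 0.925 m from the base axis. Payload 6.4 kg.
Tool frame: the origin (TCP) lies midway between the tips of the shut fingers; the grasp point (between the pads) lies behind it (pinch_z is the z of the grasp point in the tool frame, in m); z points along the fingers, x is the direction in which the jaws open and shut, and the axes are right-handed (so a half turn about z gives the same grasp; the last joint's range is limited). The gripper opens to 94 mm and grips with 3 to 60 N. Pads are 16 mm wide; open, the fingers measure 119 mm over their backs; the gripper's body (75 mm by 177 mm) begins 78 mm behind the grasp point.
Start: joints at [1.042, 0.245, 1.558, -0, 1.339, -0.174], TCP at [0.226, 0.61, 0.205] pointing down, gripper open.
Joint ranges: [-3.13, 3.13], [-1.02, 2.26], [0.13, 2.54], [-0.95, 4.09], [0.21, 2.88], [-2.74, 2.74]. Speed limits (rad/s): [2.57, 2.57, 3.14, 3.14, 3.14, 3.14].

### API

Orientations are given as a 3x3 rotation matrix whose columns are the frame's x, y, z axes.
In Python, from bench import * gives the robot as it stands. The module is installed in compiled form; this text tells all that it offers.
- The arm moves only by the tool apply_moves, never from a script. Its argument "moves" is a list of rows, each a list of 2 entries, a list of its own where there are three numbers: the shift along the tool's x, y, z in mm, then the turn, a rotation vector about the tool's x, y, z in degrees. In form: [[[dx, dy, dz], [rx, ry, rz]], ...]. A call has 1 to 8 rows; each row is the pose to reach, as a shift and turn from the pose measured when the call began, along the tool's axes at that moment; what a row does not reach only later rows make up. A row lasts 1/10 s, in which the tool goes at most 50 mm and 8.59 degrees, less where a joint would pass 70% of its speed; a pose out of reach is approached as far as the arm can. A call with a gripper value outside its range is refused whole. "fingers" is the finger opening in mm, from 0 to 94, set as the call begins (left out, the last holds). The fingers move at their own pace and stop on an object; the grip force is fixed at half the most. Time passes only in rows, so rows that repeat a pose let the fingers close. It gives the time, the measured TCP pose, the force and the opening at its end, in the units of the state.
- get_obs(): the state, without advancing time (a new reading comes with each control period).
- get_image(name): name is "side" or "top"; returns the picture (480x640x3 uint8, red, green, blue); there is no depth.
- camera_info(name): a dict with "intrinsics" (3x3 intrinsics, pixels), "cam_to_world" (4x4, takes a point from camera to world coordinates). Camera axes: x right, y down, z forward; pixel columns grow to the right and rows downward; lengths in m; the calibration is good to about 2 mm. A picture is of the moment at which its call begins. camera_info takes no time and is no camera call.
- hand_in(): hands the job in, once; it reports no verdict.
The state is a dict: "clock": time; "qpos": joint angles; "qd": joint speeds; "joint_torque": joint torques, N m; "ee_pos": TCP position; "tcp_rot": TCP orientation; "ft_force": force on the tool from outside, world axes, zero at the start; "wrist_torque": the same for the moment, N m; "grip_width": finger opening in m.
Only numpy, scipy, OpenCV 4.12 (cv2) and the standard library are available. Lean on these libraries where they do the work, as an engineer would, in place of code of your own. Each camera call takes 0.05 s, during which the arm holds its last target. There are 200 camera calls.

## Working session

There is one attempt and no reset: what is moved stays moved. The work goes in short steps, Python scripts to look and compute and a tool call to move; the robot and the scene stay as the last step left them, time stands still between calls to the robot, and variables do not carry over. Pictures are saved under pics/ and viewed, about 8 in all and at most 12, crops included, and the job is handed in when it is done.

Besides the shell and the picture viewer there is one more tool, called after "Request:" by a JSON object that holds its "method" and its "body". apply_moves: Moves the arm, as the interface text tells. Its arguments: {"type":"object","properties":{"moves":{"type":"array","items":{"type":"array"}},"fingers":{"type":"number"}},"required":["moves"]}

```bash
mkdir -p pics
python3 - <<'E'
from bench import *
import cv2,numpy as np
o=get_obs();print(o)
for n in("top","side"):
    im=get_image(n);cv2.imwrite(f"pics/{n}0.png",im[:,:,::-1]);c=camera_info(n);print(n,np.round(c["intrinsics"],2).tolist(),np.round(c["cam_to_world"],4).tolist())
E
```

```text
{'clock': 0.0, 'qpos': array([ 1.04187833e+00,  2.45786823e-01,  1.55897836e+00, -2.48089518e-05,
        1.33864344e+00, -1.74112921e-01]), 'qd': array([ 4.39210615e-05, -4.33758345e-04, -5.01100142e-04,  5.95067406e-04,
        3.82629859e-04, -9.14618610e-04]), 'joint_torque': array([ 5.83944493e-04, -4.15803587e+01, -3.14620042e+01,  6.85188943e-02,
        3.29707959e-02, -8.49726212e-05]), 'ee_pos': array([0.22552984, 0.60900821, 0.20438193]), 'tcp_rot': array([[ 3.47401410e-01,  9.37716086e-01, -8.95493647e-04],
       [ 9.37714800e-01, -3.47402442e-01, -1.58000763e-03],
       [-1.79269525e-03, -2.90820767e-04, -9.99998351e-01]]), 'ft_force': array([-0.34817387, -0.51253255, -0.16703976]), 'wrist_torque': array([-0.04910698,  0.01986363, -0.06963704]), 'grip_width': 0.09392668267130136}
top [[478.99, 0.0, 317.51], [0.0, 478.99, 239.81], [0.0, 0.0, 1.0]] [[0.0264, -0.9918, 0.1252, 0.2491], [-0.9996, -0.0273, -0.0048, 0.0484], [0.0081, -0.125, -0.9921, 1.3783], [0.0, 0.0, 0.0, 1.0]]
side [[466.63, 0.0, 321.89], [0.0, 466.63, 240.45], [0.0, 0.0, 1.0]] [[-0.5582, 0.5876, -0.5857, 1.0406], [0.8297, 0.3899, -0.3995, 0.4594], [-0.0064, -0.709, -0.7052, 0.833], [0.0, 0.0, 0.0, 1.0]]
```

View pics/top0.png

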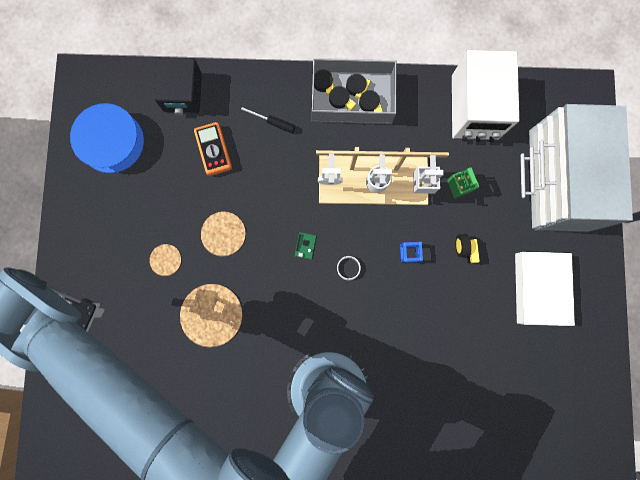

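View pics/side0.png

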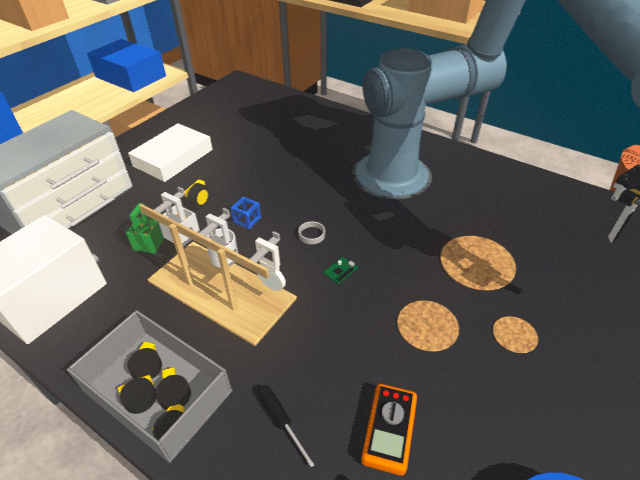

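The top view shows three hooks. The magnifier is at (330,174), the round pot at (379,178), and the square tote at (428,178) on the robot's right; a green look-alike stands at (463,182). The middle-sized mat is at (223,233). The side view agrees.

```bash
cat > h.py <<'E'
import numpy as np,cv2
from bench import *
def ray(n,uv,z):
    c=camera_info(n);K=np.array(c["intrinsics"]);T=np.array(c["cam_to_world"])
    d=T[:3,:3]@np.linalg.solve(K,[uv[0],uv[1],1.]);p=T[:3,3];return p+d*(z-p[2])/d[2]
def proj(n,P):
    c=camera_info(n);K=np.array(c["intrinsics"]);T=np.array(c["cam_to_world"])
    q=K@(T[:3,:3].T@(np.asarray(P,float)-T[:3,3]));return q[:2]/q[2]
def tri(uvt,uvs):
    from scipy.optimize import least_squares
    r=least_squares(lambda P:np.r_[proj("top",P)-uvt,proj("side",P)-uvs],[.6,0,.1]);return r.x,r.fun
E
python3 - <<'E'
from h import *
for n in("top","side"):
    im=cv2.imread(f"pics/{n}0.png");hsv=cv2.cvtColor(im,cv2.COLOR_BGR2HSV)
    m=cv2.inRange(hsv,(5,60,90),(20,220,255));m=cv2.morphologyEx(m,cv2.MORPH_CLOSE,np.ones((5,5)))
    for c in cv2.findContours(m,0,2)[0]:
        if cv2.contourArea(c)<500: continue
        P=np.array([ray(n,p[0],.004)[:2] for p in c]);(x,y),r=cv2.minEnclosingCircle(P.astype(np.float32)*1000)
        print(n,cv2.contourArea(c),(round(x),round(y)),"r",round(r),"fill",cv2.contourArea((P*1000).astype(np.float32))/(np.pi*r*r))
a=cv2.imread("pics/top0.png")[140:215,305:485];b=cv2.imread("pics/side0.png")[170:320,110:310]
a=cv2.resize(a,None,fx=4.4,fy=4.4,interpolation=2)[:300];b=cv2.resize(b,None,fx=4,fy=4,interpolation=2)
cv2.imwrite("pics/za.png",a);cv2.imwrite("pics/zb.png",b)
E
```

```text
top 1582.5 (-135, 879) r 121 fill 0.24547217206791042
top 3032.0 (200, 339) r 89 fill 0.9583967566486705
top 762.5 (354, 478) r 47 fill 0.9240022518591661
top 1530.5 (434, 317) r 66 fill 0.9440931081301601
top 1806.5 (613, -149) r 206 fill 0.11998649887732153
top 1277.5 (686, 361) r 83 fill 0.5304995705982339
side 1245.0 (358, 481) r 46 fill 0.9486431431070819
side 2419.0 (437, 319) r 66 fill 0.9619804500947128
side 3123.5 (203, 341) r 90 fill 0.9580811878190363
side 8952.0 (597, -228) r 287 fill 0.24487476371813252
side 976.0 (185, -898) r 149 fill 0.3272264387075824
side 13821.0 (-976, -851) r 827 fill 0.3646232137226659
side 1601.5 (-150, -2166) r 278 fill 0.46820235875274224
```

View pics/za.png

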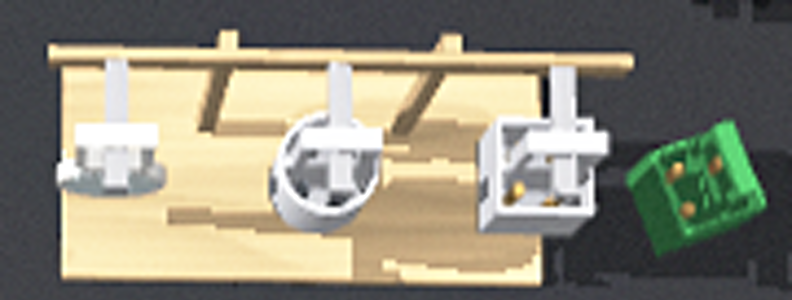

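View pics/zb.png

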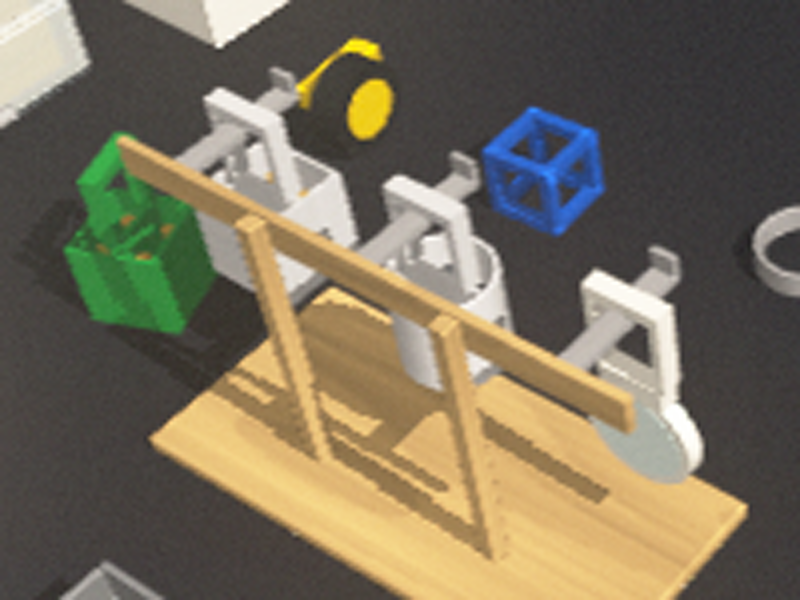

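The crops show the square tote with its loop's top bar centred at crop (567,144) in the top view and (244,109) in the side view. The round tote's bar is at (342,139) and (428,199). The magnifier's is at (117,135) in the top view and about (630,292) in the side view.

Run:
```python
from h import *
T=lambda u,v:np.array([305+u/4.4,140+v/4.4]);S=lambda u,v:np.array([110+u/4,170+v/4])
L={"sq":(T(567,144),S(244,109)),"rd":(T(342,139),S(428,199)),"mag":(T(117,135),S(630,292))}
for k,(a,b) in L.items():
    print(k,"top@.198",ray("top",a,.198).round(4),"side@.198",ray("side",b,.198).round(4),"tri",*[x.round(3) for x in tri(a,b)])
# bar ends at z=.194
print("crossbar",ray("top",T(50,53),.194),ray("top",T(632,62),.194))
# base edges of board
print("hook tips sq",ray("top",T(566,192),.2),"rd",ray("top",T(341,188),.2))
g=get_obs();print("yaw of tool x",np.degrees(np.arctan2(*g['tcp_rot'][[1,0],0])))
```

```text
sq top@.198 [ 0.5773 -0.2474  0.198 ] side@.198 [ 0.5827 -0.2418  0.198 ] tri [ 0.579 -0.249  0.192] [-0.127  0.11  -0.138 -0.025]
rd top@.198 [ 0.5766 -0.1177  0.198 ] side@.198 [ 0.5812 -0.1105  0.198 ] tri [ 0.577 -0.117  0.192] [-0.558  0.42  -0.551 -0.084]
mag top@.198 [0.5752 0.0118 0.198 ] side@.198 [0.5767 0.0164 0.198 ] tri [0.575 0.013 0.195] [-0.633  0.41  -0.569 -0.071]
crossbar [0.62398679 0.0516206  0.194     ] [ 0.62840607 -0.28640951  0.194     ]
hook tips sq [ 0.54850704 -0.24621198  0.2       ] rd [ 0.54717725 -0.11713662  0.2       ]
yaw of tool x 69.67189060515987
```

```bash
cat >> h.py <<'E'
from scipy.spatial.transform import Rotation as R
def go(P,yaw,o=None):
    o=o or get_obs();M=o["tcp_rot"];c,s=np.cos(np.radians(yaw)),np.sin(np.radians(yaw))
    W=np.array([[c,s,0],[s,-c,0],[0,0,-1.]])
    print("shift",(M.T@(np.array(P)-o["ee_pos"])*1000).round(1).tolist(),"turn",np.degrees(R.from_matrix(M.T@W).as_rotvec()).round(2).tolist())
E
python3 - <<'E'
from h import *
import bench
print(bench.pinch_z if hasattr(bench,"pinch_z") else [k for k in dir(bench) if k[0]!="_"])
go((.40,.18,.32),90.6)
E
```

```text
-0.0188
shift [-341.9, 312.6, -115.0] turn [-0.03, 0.09, -20.93]
```

Request:
{"method": "apply_moves", "body": {"moves": [[[0,0,-50],[0,0,0]],[[-35,30,-90],[0,0,-5]],[[-70,60,-115],[0,0,-10]],[[-105,90,-115],[0,0,-15]],[[-140,120,-115],[0,0,-21]],[[-175,150,-115],[0,0,-21]],[[-205,185,-115],[0,0,-21]],[[-240,220,-115],[0,0,-21]]], "fingers": 94}}

```text
clock: 0.9
ee_pos: [0.3487, 0.3061, 0.3195]
tcp_rot: [[-0.012, 1.0, -0.001], [1.0, 0.012, -0.002], [-0.002, -0.001, -1.0]]
ft_force: [0.6, 0.6, 0.1]
grip_width: 0.094
```

```bash
python3 -c "
from h import *
go((.45,.0,.32),90.6);go((.48,-.246,.32),90.6)"
```

```text
shift [-307.3, 97.5, -0.1] turn [-0.05, 0.09, 0.12]
shift [-553.7, 124.4, 0.2] turn [-0.05, 0.09, 0.12]
```

Request:
{"method": "apply_moves", "body": {"moves": [[[-35,20,0],[0,0,0]],[[-75,40,0],[0,0,0]],[[-115,60,0],[0,0,0]],[[-155,80,0],[0,0,0]],[[-200,95,0],[0,0,0]],[[-245,100,0],[0,0,0]],[[-290,105,0],[0,0,0]],[[-335,110,0],[0,0,0]]]}}

```text
clock: 1.7
ee_pos: [0.4626, -0.0293, 0.3196]
tcp_rot: [[-0.012, 1.0, -0.001], [1.0, 0.012, -0.001], [-0.001, -0.001, -1.0]]
ft_force: [-0.4, 0.4, 0.2]
grip_width: 0.0942
```

Request:
{"method": "apply_moves", "body": {"moves": [[[-40,5,0],[0,0,0]],[[-80,10,0],[0,0,0]],[[-120,15,0],[0,0,0]],[[-160,20,0],[0,0,0]],[[-190,20,0],[0,0,0]],[[-210,20,0],[0,0,0]],[[-220,20,0],[0,0,0]],[[-220,20,0],[0,0,0]]]}}

```text
clock: 2.5
ee_pos: [0.4851, -0.2496, 0.3193]
tcp_rot: [[-0.011, 1.0, -0.002], [1.0, 0.011, -0.0], [-0.0, -0.002, -1.0]]
ft_force: [0.6, 0.4, 0.4]
grip_width: 0.0937
```

```bash
python3 -c "
from h import *
go((.578,-.246,.23),90.6);go((.578,-.246,.158),90.6)"
```

```text
shift [2.7, 93.1, 89.1] turn [-0.11, 0.03, 0.03]
shift [2.7, 93.3, 161.1] turn [-0.11, 0.03, 0.03]
```

Request:
{"method": "apply_moves", "body": {"moves": [[[0,40,0],[0,0,0]],[[2,80,0],[0,0,0]],[[3,93,25],[0,0,0]],[[3,93,55],[0,0,0]],[[3,93,85],[0,0,0]],[[3,93,94],[0,0,0]],[[3,93,94],[0,0,0]]]}}

```text
clock: 3.2
ee_pos: [0.5772, -0.2442, 0.2237]
tcp_rot: [[-0.012, 1.0, -0.005], [1.0, 0.012, 0.001], [0.001, -0.004, -1.0]]
ft_force: [0.8, 0.7, 0.2]
grip_width: 0.0942
```

Run:
```python
from h import *
s=get_image("side")[:,:,::-1];b=cv2.resize(s[110:260,100:300],None,fx=4,fy=4,interpolation=2)
cv2.imwrite("pics/s1.png",b)
o=get_obs();p=o["ee_pos"];print(p)
f=lambda P:((proj("side",P)-[100,110])*4).round()
print("predicted loop top centre",f((.578,-.246,.198)),"tcp",f(p))
go((.578,-.246,.158),90.6)
```

```text
[ 0.57797668 -0.24502544  0.22569303]
predicted loop top centre [285. 342.] tcp [274. 301.]
shift [-0.9, 0.1, 67.7] turn [-0.1, 0.03, 0.07]
```

View pics/s1.png

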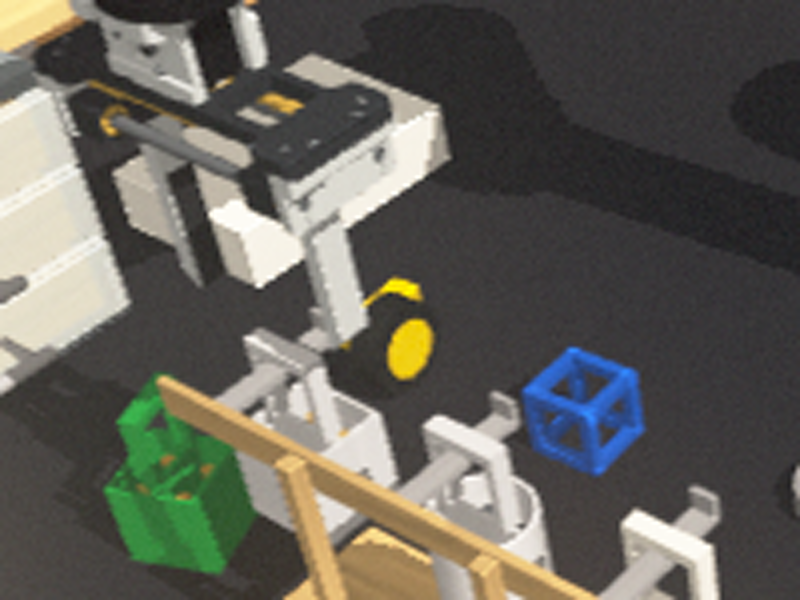

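The open fingers, tips at (200,283) and (345,340), straddle the loop's top bar, whose centre at about (285,350) matches the prediction within about 2 mm. I'm descending.

Request:
{"method": "apply_moves", "body": {"moves": [[[-1,0,15],[0,0,0]],[[-1,0,30],[0,0,0]],[[-1,0,45],[0,0,0]],[[-1,0,58],[0,0,0]],[[-1,0,67],[0,0,0]],[[-1,0,67],[0,0,0]]]}}

```text
clock: 3.85
ee_pos: [0.5769, -0.2455, 0.1565]
tcp_rot: [[-0.012, 1.0, -0.005], [1.0, 0.012, 0.001], [0.001, -0.005, -1.0]]
ft_force: [2.1, 0.7, 0.1]
grip_width: 0.0941
```

Request:
{"method": "apply_moves", "body": {"moves": [[[0,0,0],[0,0,0]],[[0,0,0],[0,0,0]],[[0,0,0],[0,0,0]],[[0,0,0],[0,0,0]],[[0,0,0],[0,0,0]],[[0,0,0],[0,0,0]],[[0,0,0],[0,0,0]],[[0,0,0],[0,0,0]]], "fingers": 38}}

```text
clock: 4.65
ee_pos: [0.577, -0.2456, 0.1566]
tcp_rot: [[-0.012, 1.0, -0.005], [1.0, 0.012, 0.001], [0.001, -0.005, -1.0]]
ft_force: [-0.4, -1.0, 1.3]
grip_width: 0.0458
```

Request:
{"method": "apply_moves", "body": {"moves": [[[0,0,-5],[0,0,0]],[[0,0,-10],[0,0,0]],[[0,0,-15],[0,0,0]],[[0,0,-20],[0,0,0]],[[0,0,-25],[0,0,0]],[[0,0,-27],[0,0,0]],[[0,0,-27],[0,0,0]]], "fingers": 20}}

```text
clock: 5.35
ee_pos: [0.5773, -0.2457, 0.1842]
tcp_rot: [[-0.012, 1.0, -0.004], [1.0, 0.012, 0.001], [0.001, -0.004, -1.0]]
ft_force: [0.1, 1.2, -2.0]
grip_width: 0.046
```

Run:
```python
from h import *
s=get_image("side")[:,:,::-1];b=cv2.resize(s[110:260,100:300],None,fx=4,fy=4,interpolation=2)
cv2.imwrite("pics/s2.png",b);o=get_obs();print(o["ee_pos"],o["ft_force"],o["wrist_torque"],o["grip_width"])
```

```text
[ 0.57712852 -0.24564248  0.18378112] [-0.29937271 -0.31558768 -1.37804609] [-0.017619    0.04072274 -0.0090881 ] 0.04589039343894606
```

View pics/s2.png

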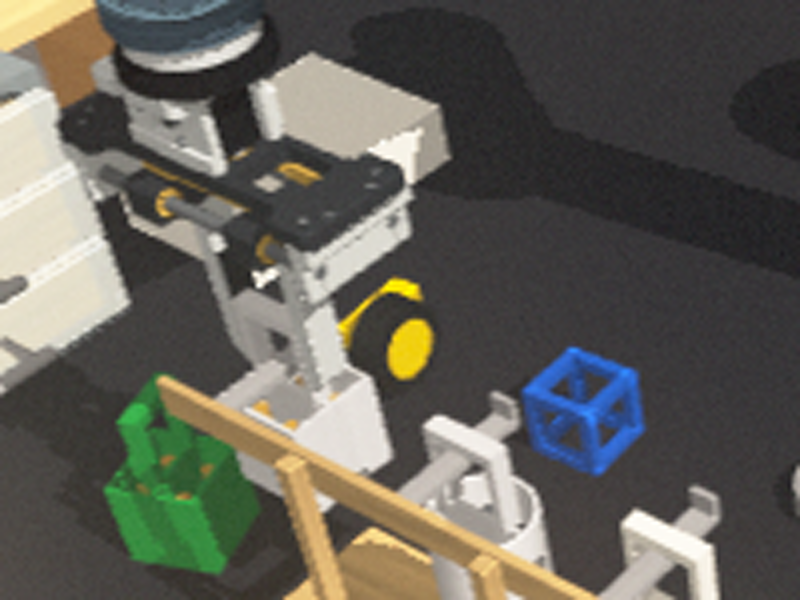

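The tote is lifted level, gripped by the loop at (270,330), and carries about 1.5 N. I'm drawing it out along -x.

Request:
{"method": "apply_moves", "body": {"moves": [[[0,-10,0],[0,0,0]],[[0,-25,0],[0,0,0]],[[0,-40,0],[0,0,0]],[[0,-58,0],[0,0,0]],[[0,-78,0],[0,0,0]],[[0,-98,0],[0,0,0]],[[0,-118,0],[0,0,0]],[[0,-125,0],[0,0,0]]]}}

```text
clock: 6.2
ee_pos: [0.4503, -0.2467, 0.1838]
tcp_rot: [[-0.011, 1.0, -0.005], [1.0, 0.011, 0.002], [0.002, -0.005, -1.0]]
ft_force: [-0.2, -0.4, -2.3]
grip_width: 0.0456
```

Request:
{"method": "apply_moves", "body": {"moves": [[[0,-5,-10],[0,0,0]],[[5,-5,-30],[0,0,0]],[[20,-5,-45],[0,0,0]],[[45,-5,-50],[0,0,0]],[[70,-5,-50],[0,0,0]],[[95,-5,-50],[0,0,0]],[[120,-5,-50],[0,0,0]],[[145,-5,-50],[0,0,0]]]}}

```text
clock: 7.0
ee_pos: [0.4444, -0.1009, 0.235]
tcp_rot: [[-0.011, 1.0, -0.004], [1.0, 0.011, 0.001], [0.001, -0.004, -1.0]]
ft_force: [-0.4, 1.0, -1.8]
grip_width: 0.0458
```

Run:
```python
from h import *
for n in ("top","side"): cv2.imwrite(f"pics/{n}3.png",get_image(n)[:,:,::-1])
go((.4355,.318,.23),90.6)
a=cv2.imread("pics/top3.png")[130:330,180:480];b=cv2.imread("pics/side3.png")[130:330,120:420]
cv2.imwrite("pics/c3.png",cv2.resize(np.vstack([a,b]),(600,800))[:,:] if 0 else cv2.resize(np.hstack([a,b]),None,fx=1.33,fy=1.33,interpolation=2))
```

```text
shift [418.0, -2.9, 5.6] turn [-0.24, -0.1, 0.21]
```

View pics/c3.png

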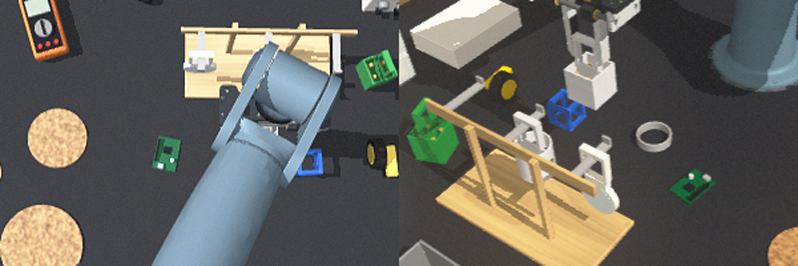

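The tote hangs level in the gripper at (590,80) in the side half. The round tote (530,150) and magnifier are still on their hooks. I'm carrying it to the mat.

Request:
{"method": "apply_moves", "body": {"moves": [[[28,0,0],[0,0,0]],[[58,0,0],[0,0,0]],[[88,0,0],[0,0,0]],[[118,0,0],[0,0,0]],[[148,0,0],[0,0,0]],[[178,0,0],[0,0,0]],[[208,0,0],[0,0,0]],[[238,0,0],[0,0,0]]]}}

```text
clock: 7.9
ee_pos: [0.4416, 0.1388, 0.2361]
tcp_rot: [[-0.014, 1.0, -0.003], [1.0, 0.014, 0.001], [0.002, -0.003, -1.0]]
ft_force: [0.1, -0.5, -1.4]
grip_width: 0.0456
```

Request:
{"method": "apply_moves", "body": {"moves": [[[28,0,0],[0,0,0]],[[58,0,0],[0,0,0]],[[88,0,0],[0,0,0]],[[118,0,0],[0,0,0]],[[145,0,0],[0,0,0]],[[165,0,0],[0,0,0]],[[178,0,0],[0,0,0]],[[178,0,0],[0,0,0]]]}}

```text
clock: 8.7
ee_pos: [0.4395, 0.3174, 0.2365]
tcp_rot: [[-0.015, 1.0, -0.003], [1.0, 0.015, 0.001], [0.001, -0.003, -1.0]]
ft_force: [0.0, -0.0, -1.2]
grip_width: 0.0457
```

Run:
```python
from h import *
go((.4355,.318,.10),90.6)
s=get_image("side")[:,:,::-1];cv2.imwrite("pics/s4.png",cv2.resize(s[80:380,330:630],None,fx=2,fy=2,interpolation=2))
print(((proj("side",(.4355,.318,.004))-[330,80])*2).round())
```

```text
shift [0.5, -3.7, 136.5] turn [-0.15, -0.08, 0.27]
[195. 487.]
```

View pics/s4.png

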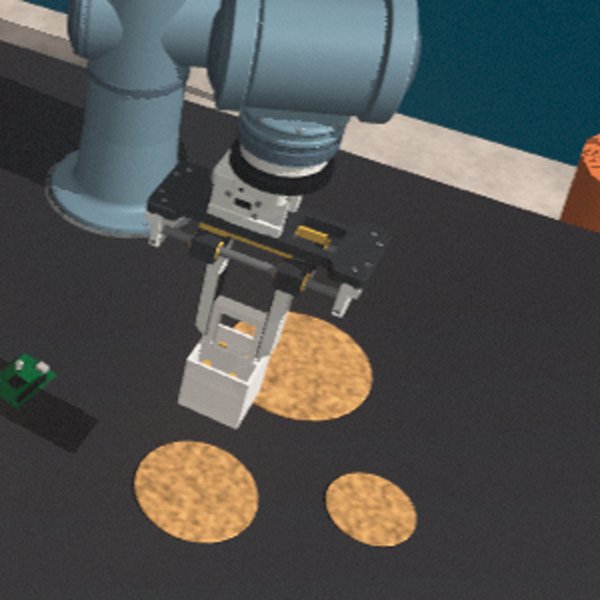

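The tote is level, and the projected mat centre (195,487) falls on the middle-sized mat. I'm lowering it, with contact expected at TCP z ≈ 0.077.

Request:
{"method": "apply_moves", "body": {"moves": [[[0,-4,15],[0,0,0]],[[0,-4,35],[0,0,0]],[[0,-4,58],[0,0,0]],[[0,-4,80],[0,0,0]],[[0,-4,102],[0,0,0]],[[0,-4,122],[0,0,0]],[[0,-4,138],[0,0,0]],[[0,-4,145],[0,0,0]]]}}

```text
clock: 9.55
ee_pos: [0.4335, 0.315, 0.0887]
tcp_rot: [[-0.013, 1.0, -0.007], [1.0, 0.013, -0.001], [-0.001, -0.007, -1.0]]
ft_force: [0.1, 0.0, -2.0]
grip_width: 0.046
```

Run:
```python
from h import *
go((.4355,.318,.0766),90.6)
s=get_image("side")[:,:,::-1];cv2.imwrite("pics/s5.png",cv2.resize(s[180:380,350:550],None,fx=3,fy=3,interpolation=2));print(get_obs()["ft_force"],get_obs()["ee_pos"])
```

```text
shift [3.0, 2.1, 12.1] turn [-0.38, 0.05, 0.16]
[-0.33751766 -0.27409217 -2.11142546] [0.43342307 0.31505245 0.08857764]
```

View pics/s5.png

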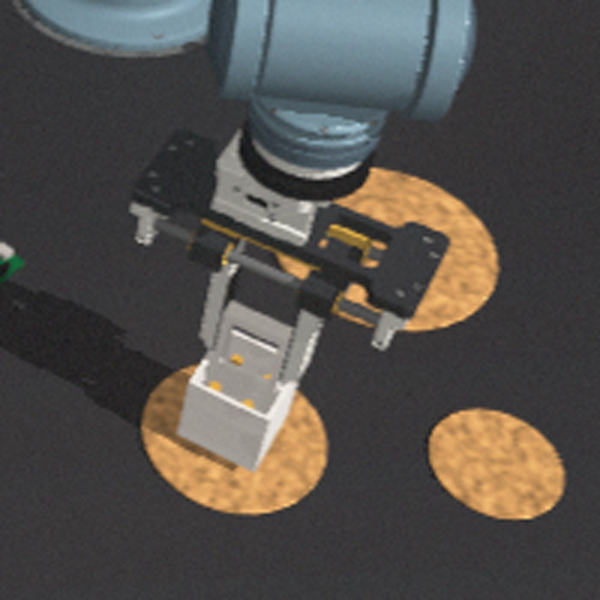

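The tote is just above the mat (ellipse centre about (235,440)), level and centred. I'm correcting by 2–3 mm and setting it down slowly.

Request:
{"method": "apply_moves", "body": {"moves": [[[2,1,2],[-0.3,0,0]],[[3,2,4],[-0.4,0,0]],[[3,2,6],[-0.4,0,0]],[[3,2,8],[-0.4,0,0]],[[3,2,9],[-0.4,0,0]],[[3,2,10],[-0.4,0,0]],[[3,2,11],[-0.4,0,0]],[[3,2,11],[-0.4,0,0]]]}}

```text
clock: 10.4
ee_pos: [0.4352, 0.3181, 0.0775]
tcp_rot: [[-0.013, 1.0, -0.0], [1.0, 0.013, -0.001], [-0.001, -0.0, -1.0]]
ft_force: [0.7, 0.0, -2.0]
grip_width: 0.0458
```

Request:
{"method": "apply_moves", "body": {"moves": [[[0,0,0.5],[0,0,0]],[[0,0,1],[0,0,0]],[[0,0,1.5],[0,0,0]],[[0,0,1.5],[0,0,0]]]}}

```text
clock: 10.8
ee_pos: [0.4355, 0.3181, 0.0767]
tcp_rot: [[-0.013, 1.0, 0.0], [1.0, 0.013, -0.001], [-0.001, 0.0, -1.0]]
ft_force: [-1.9, -1.5, 5.0]
grip_width: 0.0457
```

Contact is felt: force rose to +5 N. I'm releasing.

Request:
{"method": "apply_moves", "body": {"moves": [[[0,0,0],[0,0,0]],[[0,0,0],[0,0,0]],[[0,0,0],[0,0,0]],[[0,0,0],[0,0,0]],[[0,0,0],[0,0,0]],[[0,0,0],[0,0,0]]], "fingers": 80}}

```text
clock: 11.4
ee_pos: [0.4355, 0.3181, 0.0766]
tcp_rot: [[-0.013, 1.0, 0.0], [1.0, 0.013, -0.001], [-0.001, 0.0, -1.0]]
ft_force: [-0.0, 0.2, 0.8]
grip_width: 0.0801
```

Request:
{"method": "apply_moves", "body": {"moves": [[[0,0,-10],[0,0,0]],[[0,0,-25],[0,0,0]],[[0,0,-45],[0,0,0]],[[0,0,-70],[0,0,0]],[[0,0,-100],[0,0,0]],[[0,0,-130],[0,0,0]],[[0,-30,-150],[0,0,0]],[[0,-60,-160],[0,0,0]]]}}

```text
clock: 12.2
ee_pos: [0.3762, 0.318, 0.2407]
tcp_rot: [[-0.012, 1.0, 0.005], [1.0, 0.012, 0.002], [0.001, 0.005, -1.0]]
ft_force: [-0.7, -0.3, -0.5]
grip_width: 0.0799
```

Request:
{"method": "apply_moves", "body": {"moves": [[[40,0,0],[0,0,0]],[[80,0,0],[0,0,0]],[[120,0,0],[0,0,0]],[[160,0,0],[0,0,0]],[[200,0,0],[0,0,0]],[[220,0,0],[0,0,0]],[[220,0,0],[0,0,0]]]}}

```text
clock: 12.9
ee_pos: [0.3731, 0.5399, 0.2422]
tcp_rot: [[-0.015, 1.0, 0.006], [1.0, 0.015, 0.003], [0.003, 0.006, -1.0]]
ft_force: [0.1, 0.4, 0.2]
grip_width: 0.0801
```

Run:
```python
from h import *
a=get_image("top")[:,:,::-1];b=get_image("side")[:,:,::-1]
cv2.imwrite("pics/t6.png",a);cv2.imwrite("pics/s6.png",b)
cv2.imwrite("pics/c6.png",np.hstack([cv2.resize(a[130:330,180:480],(396,264)),cv2.resize(b[130:380,100:550],(396,264))]))
a=cv2.resize(a[180:280,170:290],None,fx=3.3,fy=3.3,interpolation=2);b=cv2.resize(b[260:370,380:480],None,fx=3.5,fy=3.5,interpolation=2)
h=min(len(a),len(b));t=np.hstack([a[:h],b[:h]]);c=cv2.imread("pics/c6.png")
w=max(t.shape[1],c.shape[1]);pad=lambda x:cv2.copyMakeBorder(x,0,0,0,w-x.shape[1],0)
m=np.vstack([pad(t),pad(c)])[:600];print(m.shape);cv2.imwrite("pics/f6.png",m)
# predicted corners
for dx in(-29,29):
    for dy in (-29,29):
        P=np.array([.4355+dx/1e3,.318+dy/1e3,.064]);print(((proj("top",P)-[170,180])*3.3).round(),((proj("side",P)-[380,260])*3.5+[a.shape[1],0]).round())
```

```text
(594, 792, 3)
[192. 199.] [554. 108.]
[122. 197.] [645. 151.]
[195. 131.] [512. 173.]
[126. 129.] [605. 219.]
```

View pics/f6.png

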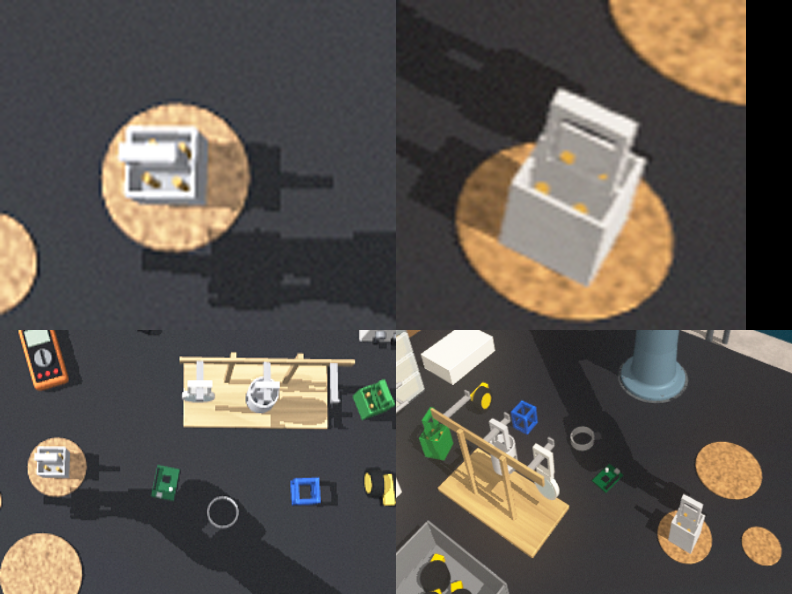

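The tote stands upright on the mat. Its rim corners in the top view, about (125,128), (197,128) and (125,198), match the prediction within about 2 mm. The round tote still hangs, and the gripper is clear.

```bash
python3 -c "
from bench import *
hand_in();print(get_obs()['clock'])"
```

```text
the job is handed in; nothing more can be done
the job is handed in; nothing more can be done
```

The square tote is off its hook and standing upright in the middle of the middle-sized cork mat, and I handed the job in at about 13 s of the 48 s allowed. No verdict is reported back.

- **How it went:** I gripped the tote by its loop, raised it 27 mm and drew it out along -x. I then carried it to the mat, lowered it slowly until I felt contact (about 5 N), let go and backed away.
- **Position:** in the last pictures the tote's rim corners match a tote centred at (0.4355, 0.318) m to within about 2–3 mm. That was my measured mat centre, where the two cameras agreed within 3 mm.
- **Surroundings:** the round tote and magnifier still hang on their hooks, and the green look-alike is untouched. The wrist force is near zero, with the gripper clear of everything.
- **Disagreement:** early on, the loop height worked out from my hand-picked points came out about 6 mm below its known height. I used the known height, and the grasp closed on the loop at its true 46 mm width.

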